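# Set the drinks tray with tulip glasses by colour

### The arm

A 7-joint arm with a two-finger parallel gripper is mounted at the origin on the work surface. World frame = base frame: x ahead of the robot, y to its left, z up, the work surface at z = 0. Lengths are in mm, angles in rad, forces in N, time in s.
With the tool pointing down it reaches from about 400 to 850 mm from the base axis. Payload 10.4 kg.
Tool frame: the origin (TCP) lies at the very end of the fingers, on their centre line; the grasp point (between the pads) lies 19 mm behind it; z points along the fingers, y is the line along which they close (so a half turn about z gives the same grasp; the last joint's range is limited). The gripper opens to 87 mm and grips with 3 to 60 N. Pads are 19 mm wide; open, the fingers measure 117 mm over their backs; the gripper's body (75 mm by 190 mm) begins 51 mm behind the grasp point.
Start: joints at [1.187, 0.332, -0.065, 1.46, 0.022, 1.35, -0.088], TCP at [220.662, -584.774, 222.576] pointing down, gripper open.
Joint ranges: [-2.6, 2.6], [-0.5, 2.12], [-1.47, 1.34], [0.16, 2.42], [-1.27, 4.41], [0.06, 2.06], [-2.6, 2.6]. Speed limits (rad/s): [2.22, 2.22, 2.79, 2.79, 3.14, 3.14, 3.14].

### API

Orientations are given as a unit quaternion [w, x, y, z].
In Python, from bench import env, eyes gives the robot as it stands. The module is installed in compiled form; this text tells all that it offers.
- The arm moves only by the tool move_arm, never from a script. Its argument "deltas" is a list of rows, each a list of 7 numbers: the turn, a rotation vector about the tool's x, y, z each as a share of 45 degrees, from -1 to 1, then the shift along the tool's x, y, z each as a share of 0.2 m, from -1 to 1, then the finger opening in mm, from 0 to 87. In form: [[ax, ay, az, tx, ty, tz, jaw], ...]. A call has 1 to 20 rows; each row is the pose to reach, as a shift and turn from the pose commanded when the call began, along the tool's axes at that moment; what a row does not reach only later rows make up. A row lasts 1/12 s, in which the tool goes at most 41.7 mm and 7.16 degrees, less where a joint would pass 70% of its speed; a pose out of reach is approached as far as the arm can. A call with a number of a shift or a turn outside -1 to 1 is refused whole. A call with a gripper value outside its range is refused whole. The fingers move at their own pace and stop on an object; "squeeze" is the grip in N (left out, the last holds). Time passes only in rows, so rows that repeat a pose let the fingers close. It gives the time, the measured TCP pose, the force, the opening and the grip force at its end, in the units of the state.
- env.observe(): the state, without advancing time (a new reading comes with each control period).
- eyes.snapshot(name): name is "side" or "top"; returns the picture (400x640x3 uint8, red, green, blue); there is no depth.
- eyes.camera_model(name): a dict with "fx", "fy", "cx", "cy" (pixels), "k1" (the pictures are not rectified: a ray, as slopes to the right and down, at radius r is drawn at 1 + k1 r^2 times it, then the intrinsics apply), "R" (3x3) and "t" (3): a world point X has camera coordinates R X + t. Camera axes: x right, y down, z forward; pixel columns grow to the right and rows downward; lengths in mm; the calibration is good to about 2 mm. A picture is of the moment at which its call begins. camera_model takes no time and is no camera call.
- env.finish_job(): hands the job in; it is judged then, once.
The state is a dict: "clock": time; "q": joint angles; "joint_vel": joint speeds; "joint_efforts": joint torques, N m; "ee_pos": TCP position; "ee_rot": TCP orientation; "force": force on the tool from outside, world axes, zero at the start; "torque": the same for the moment, N m; "finger_gap": finger opening in mm; "grasp_force": force on a finger pad.
Only numpy, scipy, OpenCV 4.12 (cv2) and the standard library are available. Lean on these libraries where they do the work, as an engineer would, in place of code of your own. Each camera call takes 0.05 s, during which the arm holds its last target. There are 200 camera calls.

### The job

Set the drinks tray: stand each of the four stemmed tulip glasses upright on the coaster of its own colour on the white tray, set down gently and centred so that its whole foot is on the coaster. Leave the two straight tumblers standing where they are, and do not tip any glass.

Things in the scene. Friction and masses are not known exactly. Their poses are not given: they have to be found in the camera images.
- tulip_red: Loose red-tinted stemmed tulip glass, 140 mm tall, about 0.14 kg. Round foot 62 mm in diameter and 4 mm thick, stem 10 mm thick up to 55 mm, open bowl from 55 mm to the rim at 140 mm: 58 mm in diameter and straight-sided from 85 to 115 mm above the origin (take it there from above, fingers outside), narrowing to 49 mm at the rim. Origin: centre of the foot's underside; z is up its axis.
- tulip_yellow: Loose yellow-tinted stemmed tulip glass, 140 mm tall, about 0.14 kg. Round foot 62 mm in diameter and 4 mm thick, stem 10 mm thick up to 55 mm, open bowl from 55 mm to the rim at 140 mm: 58 mm in diameter and straight-sided from 85 to 115 mm above the origin (take it there from above, fingers outside), narrowing to 49 mm at the rim. Origin: centre of the foot's underside; z is up its axis.
- tulip_green: Loose green-tinted stemmed tulip glass, 140 mm tall, about 0.14 kg. Round foot 62 mm in diameter and 4 mm thick, stem 10 mm thick up to 55 mm, open bowl from 55 mm to the rim at 140 mm: 58 mm in diameter and straight-sided from 85 to 115 mm above the origin (take it there from above, fingers outside), narrowing to 49 mm at the rim. Origin: centre of the foot's underside; z is up its axis.
- tulip_blue: Loose blue-tinted stemmed tulip glass, 140 mm tall, about 0.14 kg. Round foot 62 mm in diameter and 4 mm thick, stem 10 mm thick up to 55 mm, open bowl from 55 mm to the rim at 140 mm: 58 mm in diameter and straight-sided from 85 to 115 mm above the origin (take it there from above, fingers outside), narrowing to 49 mm at the rim. Origin: centre of the foot's underside; z is up its axis.
- coaster_red: Round flat red coaster, 90 mm in diameter, 5 mm thick, fixed on the floor of the white tray. Origin: centre of its underside; its top, where the red tulip glass is to stand, is 5 mm above. The four coasters lie two by two, 116 mm and 140 mm apart, in a colour order that changes; the tray's rim stands 16 mm above the coasters' undersides and at least 30 mm outside their edges.
- coaster_yellow: Round flat yellow coaster, 90 mm in diameter, 5 mm thick, fixed on the floor of the white tray. Origin: centre of its underside; its top, where the yellow tulip glass is to stand, is 5 mm above. The four coasters lie two by two, 116 mm and 140 mm apart, in a colour order that changes; the tray's rim stands 16 mm above the coasters' undersides and at least 30 mm outside their edges.
- coaster_green: Round flat green coaster, 90 mm in diameter, 5 mm thick, fixed on the floor of the white tray. Origin: centre of its underside; its top, where the green tulip glass is to stand, is 5 mm above. The four coasters lie two by two, 116 mm and 140 mm apart, in a colour order that changes; the tray's rim stands 16 mm above the coasters' undersides and at least 30 mm outside their edges.
- coaster_blue: Round flat blue coaster, 90 mm in diameter, 5 mm thick, fixed on the floor of the white tray. Origin: centre of its underside; its top, where the blue tulip glass is to stand, is 5 mm above. The four coasters lie two by two, 116 mm and 140 mm apart, in a colour order that changes; the tray's rim stands 16 mm above the coasters' undersides and at least 30 mm outside their edges.
- tumbler_red: Loose red-tinted straight-sided tumbler without a stem, 85 mm tall, 70 mm in diameter at the rim, 62 mm at the base; stands among the tulip glasses and is to be left alone. Origin: centre of its underside; z up.
- tumbler_blue: Loose blue-tinted straight-sided tumbler without a stem, 85 mm tall, 70 mm in diameter at the rim, 62 mm at the base; stands among the tulip glasses and is to be left alone. Origin: centre of its underside; z up.
There are look-alikes about, which are no part of the job. Several things have the shape of the tulip_yellow; the one meant has the colours described above.

How it is judged (in metres and radians):
At the end, for the whole second after the job is handed in: Each tulip glass stands at rest and upright (within 0.08 rad) on the coaster of its own colour, its axis within 14 mm of the coaster's centre and its foot on the coaster's top (foot 2 to 9 mm above the coaster's underside); both tumblers still stand within 20 mm of where they started (horizontal distance between tulip_red and coaster_red below 0.014 m and z of tulip_red in the frame of coaster_red between 0.002 and 0.009 m and angle between each of tulip_red, tulip_yellow, tulip_green, tulip_blue, tumbler_red, tumbler_blue's own z axis and vertical below 0.08 rad and linear speed of each of tulip_red, tulip_yellow, tulip_green, tulip_blue below 0.02 m/s and angular speed of each of tulip_red, tulip_yellow, tulip_green, tulip_blue below 0.2 rad/s and horizontal distance between tulip_yellow and coaster_yellow below 0.014 m and z of tulip_yellow in the frame of coaster_yellow between 0.002 and 0.009 m and horizontal distance between tulip_green and coaster_green below 0.014 m and z of tulip_green in the frame of coaster_green between 0.002 and 0.009 m and horizontal distance between tulip_blue and coaster_blue below 0.014 m and z of tulip_blue in the frame of coaster_blue between 0.002 and 0.009 m and distance of each of tumbler_red, tumbler_blue from where it was at the start of the episode below 0.02 m); the robot touches nothing.
It fails at once if a tulip glass is tipped by more than 35 degrees (angle between any of tulip_red, tulip_yellow, tulip_green, tulip_blue's own z axis and vertical above 0.61 rad).
It fails at once if a tulip glass is banged down on its coaster (over 40 N) (contact force between tulip_red and coaster_red above 40 N or contact force between tulip_yellow and coaster_yellow above 40 N or contact force between tulip_green and coaster_green above 40 N or contact force between tulip_blue and coaster_blue above 40 N).
It fails at once if a tumbler is moved by more than 20 mm (distance of any of tumbler_red, tumbler_blue from where it was at the start of the episode above 0.02 m).
It also fails if it takes over 134 s, if anything falls off the work surface, if the arm or the gripper's body presses on something with over 40 N, if the wrist force passes 120 N, or if a joint passes its speed limit or range.

## Working session

There is one attempt and no reset: what is moved stays moved. The work goes in short steps, Python scripts to look and compute and a tool call to move; the robot and the scene stay as the last step left them, time stands still between calls to the robot, and variables do not carry over. Pictures are saved under pics/ and viewed, at most 14 in all, crops included, and the job is handed in when it is done.

Besides the shell and the picture viewer there is one more tool, called after ">>>" as a command line: name --pt "numbers of a row" for each row, then --argument value for the rest. move_arm: Moves the arm, as the interface text tells. Its arguments: {"type":"object","properties":{"deltas":{"type":"array"},"squeeze":{"type":"number"}},"required":["deltas"]}

```bash
mkdir -p pics; python3 - <<'E'
from bench import env, eyes
import cv2, json
s=env.observe(); print(s)
for n in("side","top"):
    cv2.imwrite(f"pics/{n}0.png",eyes.snapshot(n)[:,:,::-1]); print(n,eyes.camera_model(n))
E
```

```text
{'clock': 0.0, 'q': array([ 1.18740168,  0.33289178, -0.06471849,  1.46094408,  0.02163276,
        1.34985945, -0.08847718]), 'joint_vel': array([-0.00070764,  0.00074692, -0.00041498,  0.00095642, -0.00080747,
        0.00020563,  0.00050754]), 'joint_efforts': array([-4.06996821e-05, -6.23263264e+01,  2.41140352e-02, -3.89889050e+01,
       -6.14948594e-02,  3.99262388e-02,  1.68557849e-04]), 'ee_pos': array([ 220.4988786 , -584.41068481,  221.7402287 ]), 'ee_rot': array([-6.82146293e-04,  9.83766089e-01,  1.79454138e-01, -1.69734694e-04]), 'force': array([-0.42938439, -0.02715603,  0.32322481]), 'torque': array([-0.03754236,  0.00606618, -0.00954535]), 'grasp_force': 0.0, 'finger_gap': 87.09383373494525}
side {'fx': 407.7164311099969, 'fy': 407.7164311099969, 'cx': 322.83907249134575, 'cy': 210.5369661910249, 'k1': -0.10807028325788623, 'R': array([[ 9.25256443e-01, -3.79341463e-01, -7.54771248e-04],
       [-2.77841108e-01, -6.76328326e-01, -6.82190820e-01],
       [ 2.58272791e-01,  6.31411158e-01, -7.31173793e-01]]), 't': array([-443.9865065 ,  180.05421298,  723.46765799])}
top {'fx': 386.12776451464873, 'fy': 386.12776451464873, 'cx': 319.1482842106835, 'cy': 196.5550199480443, 'k1': -0.0638762984756827, 'R': array([[-0.09098734, -0.99585017,  0.00193595],
       [-0.97210095,  0.08839508, -0.21726954],
       [ 0.21619678, -0.02165072, -0.97610973]]), 't': array([ 62.00100773, 486.56458936, 937.89034666])}
```

View pics/top0.png

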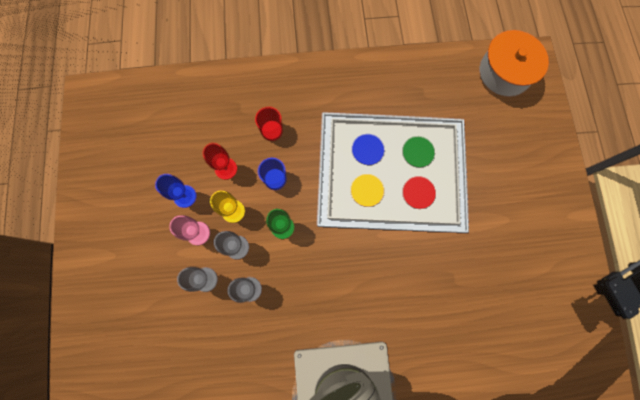

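View pics/side0.png

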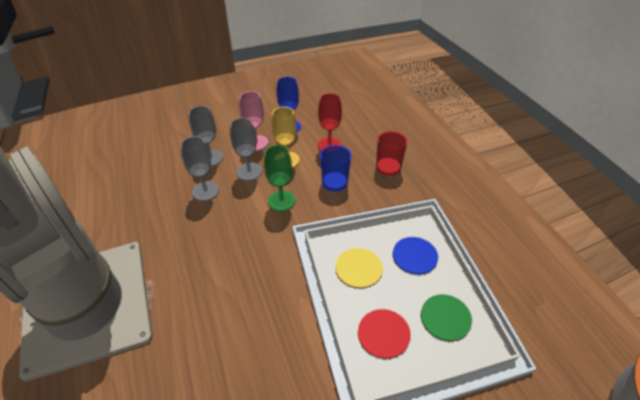

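The top view shows:
- **Tulips:** red (217,158), blue (176,190), yellow (227,206), green (281,224).
- **Look-alikes:** pink tulip (190,230), grey tulips (231,244), (196,279) and (244,290), red tumbler (269,123), blue tumbler (273,174).
- **Coasters:** blue (368,149), green (418,152), yellow (367,190), red (419,193).

Next I'll take close crops.

```bash
python3 - <<'E'
import cv2
a=cv2.imread("pics/top0.png")[95:245,145:305]
cv2.imwrite("pics/topc.png",cv2.resize(a,None,fx=4,fy=4,interpolation=cv2.INTER_CUBIC)[:600])
a=cv2.imread("pics/side0.png")[65:215,230:420]
cv2.imwrite("pics/sidec.png",cv2.resize(a,None,fx=4,fy=4,interpolation=cv2.INTER_CUBIC)[:600])
E
```

```text
(no output)
```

View pics/topc.png

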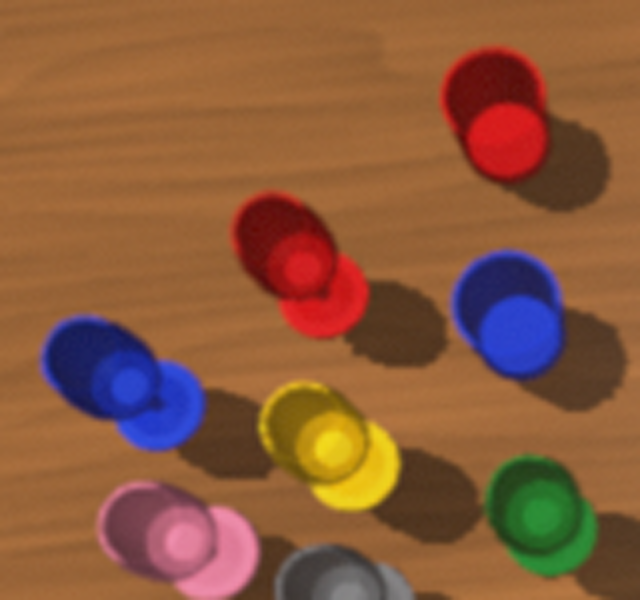

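View pics/sidec.png

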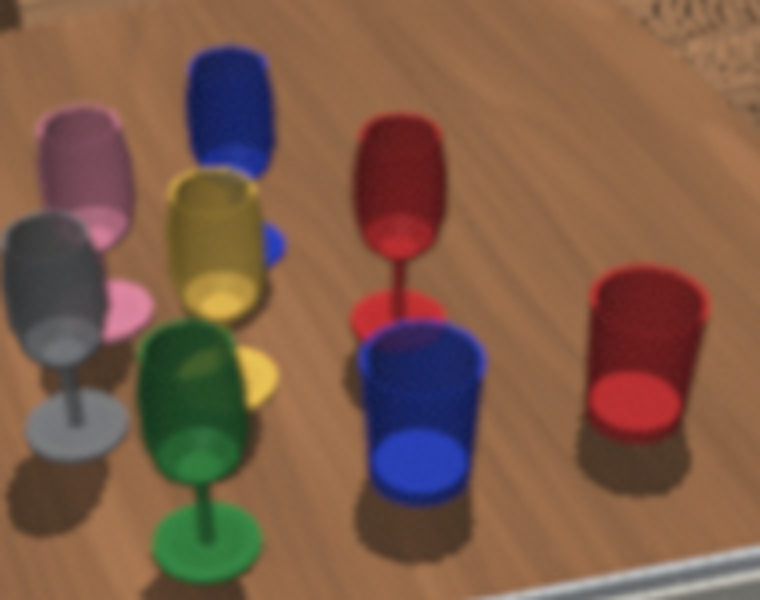

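The crops show all four tulips clearly, in 4x coordinates. Feet sit at about red (324,295), blue (160,405), yellow (355,465) and green (552,530). The stems and the colours confirm the choice over the stemless tumblers and the pink and grey tulips. Next I'll fit the silhouettes in both views.

```bash
cat > h.py <<'E'
import cv2, numpy as np
from bench import env, eyes
from scipy.optimize import minimize
C={n:eyes.camera_model(n) for n in("side","top")}
def proj(n,X):
    c=C[n]; p=np.atleast_2d(X)@c["R"].T+c["t"]; s=p[:,:2]/p[:,2:]
    s=s*(1+c["k1"]*(s**2).sum(1,keepdims=True)); return s*[c["fx"],c["fy"]]+[c["cx"],c["cy"]]
def ray(n,u,z):
    c=C[n]; d=(np.array(u,float)-[c["cx"],c["cy"]])/[c["fx"],c["fy"]]; s=d.copy()
    for _ in range(20): s=d/(1+c["k1"]*(s@s))
    v=c["R"].T@np.append(s,1); o=-c["R"].T@c["t"]; return o+v*(z-o[2])/v[2]
A=np.linspace(0,2*np.pi,48,endpoint=False); U=np.c_[np.cos(A),np.sin(A),0*A]
TUL=[[(0,31),(4,31)],[(4,5),(56,5)],[(55,8),(62,20),(72,26),(85,29),(115,29),(128,27),(140,24.5)]]
TUM=[[(0,31),(85,35)]]
S=4
def sil(n,x,y,z0,parts,box):
    m=np.zeros(((box[3]-box[1])*S,(box[2]-box[0])*S),np.uint8)
    for pt in parts:
        rs=[proj(n,U*[r,r,1]+[x,y,z0+z]) for z,r in pt]
        for a,b in zip(rs,rs[1:]):
            h=cv2.convexHull(np.float32(np.r_[a,b])); h=((h-[box[0]-.5,box[1]-.5])*S*16-8).astype(np.int32)
            cv2.fillConvexPoly(m,h,255,shift=4)
    return cv2.resize(m,None,fx=1/S,fy=1/S,interpolation=cv2.INTER_AREA)/255.
HUE={"red":(-6,6),"yellow":(20,32),"green":(45,80),"blue":(105,125)}
def mask(img,col):
    h=cv2.cvtColor(img,cv2.COLOR_RGB2HSV).astype(int); H=(h[...,0]+90)%180-90 if col=="red" else h[...,0]
    lo,hi=HUE[col]; return ((H>=lo)&(H<=hi)&(h[...,1]>150)&(h[...,2]>35)).astype(float)
def fit(n,img,col,x,y,parts=TUL,z0=0):
    c=proj(n,[[x,y,z0],[x,y,z0+140]]); b=np.r_[c.min(0)-30,c.max(0)+30].astype(int); b=np.clip(b,0,[640,400,640,400])
    m=mask(img,col)[b[1]:b[3],b[0]:b[2]]
    # keep only blobs overlapping the guess
    k,l=cv2.connectedComponents(m.astype(np.uint8)); g=sil(n,x,y,z0,parts,b)>.5
    keep=[i for i in range(1,k) if ((l==i)&g).sum()>20]; m=np.isin(l,keep).astype(float)
    f=lambda p: np.abs(sil(n,p[0],p[1],z0,parts,b)-m).sum()
    r=minimize(f,[x,y],method="Nelder-Mead",options=dict(initial_simplex=[[x,y],[x+12,y],[x,y+12]],xatol=.1))
    return r.x.round(1), round(r.fun/m.sum(),3)
E
python3 - <<'E'
from h import *
I={n:cv2.imread(f"pics/{n}0.png")[:,:,::-1].copy() for n in C}
F={"red":(324,295),"blue":(160,405),"yellow":(355,465),"green":(552,530)}
for c,p in F.items():
    g=ray("top",(145+p[0]/4,95+p[1]/4),4)
    print(c,g.round(0),fit("top",I["top"],c,*g[:2]),fit("side",I["side"],c,*g[:2]))
for c,p in {"red":(507,140),"blue":(520,335)}.items():
    g=ray("top",(145+p[0]/4,95+p[1]/4),4)
    print("tumbler",c,fit("top",I["top"],c,*g[:2],TUM),fit("side",I["side"],c,*g[:2],TUM))
K={"blue":[(368,149),(416,255)],"green":[(418,152),(446,317)],"yellow":[(367,190),(359,267)],"red":[(419,193),(384,333)]}
for c,pp in K.items():
    cs={}
    for n,p in zip(("top","side"),pp):
        k,l,s,cen=cv2.connectedComponentsWithStats(mask(I[n],c).astype(np.uint8)); cs[n]=cen[l[p[1],p[0]]]; 
    for z in(5,10,15): print(c,z,ray("top",cs["top"],z)[:2].round(1),ray("side",cs["side"],z)[:2].round(1))
E
```

```text
red [602. 265.   4.] (array([604.2, 266.1]), np.float64(0.065)) (array([607.3, 268.1]), np.float64(0.258))
blue [535. 380.   4.] (array([534.5, 381.1]), np.float64(0.145)) (array([544.3, 395.5]), np.float64(1.008))
yellow [482. 248.   4.] (array([482.7, 251.5]), np.float64(0.058)) (array([486. , 251.3]), np.float64(0.564))
green [426. 120.   4.] (array([427.4, 121.6]), np.float64(0.441)) (array([432.2, 127.3]), np.float64(2.262))
tumbler red (array([704.2, 132.9]), np.float64(0.064)) (array([705.5, 132.3]), np.float64(0.065))
tumbler blue (array([562. , 133.5]), np.float64(0.183)) (array([564. , 135.9]), np.float64(0.279))
blue 5 [ 622.9 -130. ] [ 625.  -126.4]
blue 10 [ 621.2 -129.2] [ 622.2 -129.4]
blue 15 [ 619.5 -128.4] [ 619.5 -132.3]
green 5 [ 604.  -269.9] [508.2  88.9]
green 10 [ 602.4 -268.4] [506.4  84.4]
green 15 [ 600.7 -266.9] [504.6  79.8]
yellow 5 [ 507.1 -114.4] [ 508.8 -110.8]
yellow 10 [ 505.9 -113.6] [ 507.  -113.8]
yellow 15 [ 504.8 -112.9] [ 505.2 -116.9]
red 5 [ 488.2 -254. ] [ 489.6 -250.7]
red 10 [ 487.2 -252.6] [ 487.9 -252.7]
red 15 [ 486.1 -251.1] [ 486.2 -254.6]
```

```bash
sed -i 's/"green":(45,80),"blue":(105,125)/"green":(48,90),"blue":(105,128)/; s/h\[...,2\]>35/h[...,2]>22/;s/h\[...,1\]>150/h[...,1]>140/' h.py
python3 - <<'E'
from h import *
I={n:cv2.imread(f"pics/{n}0.png")[:,:,::-1].copy() for n in C}
for c,g in {"red":(604,266),"blue":(534,381),"yellow":(483,251),"green":(428,122)}.items():
    print(c,fit("top",I["top"],c,*g),fit("side",I["side"],c,*g))
h=cv2.cvtColor(I["top"],cv2.COLOR_RGB2HSV); print(h[215:236:4,270:296:4].tolist())
o=[]
for n in("top",):
    for c in("green","blue"):
        o.append(cv2.resize(mask(I[n],c)[95:245,145:305]*255,None,fx=2.4,fy=2.4))
cv2.imwrite("pics/m.png",np.hstack(o))
E
```

```text
red (array([604.2, 265.9]), np.float64(0.065)) (array([606.9, 268.4]), np.float64(0.257))
blue (array([536. , 381.7]), np.float64(0.115)) (array([544.1, 392.7]), np.float64(0.955))
yellow (array([482.8, 251.6]), np.float64(0.058)) (array([485.7, 250.3]), np.float64(0.503))
green (array([427.4, 120.6]), np.float64(0.156)) (array([431.4, 124.2]), np.float64(0.932))
[[[52, 166, 63], [53, 153, 70], [58, 157, 94], [59, 155, 94], [57, 145, 79], [14, 157, 148], [13, 157, 156]], [[53, 148, 69], [60, 164, 104], [62, 169, 119], [62, 169, 122], [61, 166, 118], [37, 132, 91], [14, 159, 156]], [[53, 152, 69], [60, 162, 107], [64, 178, 142], [63, 176, 142], [61, 169, 113], [61, 156, 98], [17, 148, 107]], [[54, 147, 66], [60, 168, 105], [63, 177, 137], [63, 173, 131], [60, 170, 105], [62, 169, 119], [40, 132, 85]], [[16, 155, 132], [54, 147, 66], [59, 165, 94], [59, 159, 93], [61, 159, 106], [63, 171, 140], [18, 140, 84]], [[13, 164, 162], [42, 139, 127], [63, 173, 137], [63, 173, 136], [63, 171, 140], [50, 152, 106], [14, 149, 89]]][ WARN:0@2.629] global loadsave.cpp:1063 imwrite_ Unsupported depth image for selected encoder is fallbacked to CV_8U.
```

View pics/m.png

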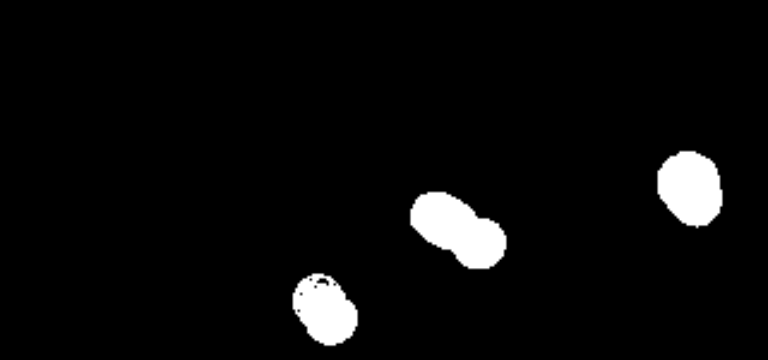

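```bash
cat > plan.py <<'E'
import numpy as np, sys
a=2*np.arctan2(.179454,.983766); R=np.array([[np.cos(a),np.sin(a),0],[np.sin(a),-np.cos(a),0],[0,0,-1]])
def seg(w):
    w=np.array(w,float)
    for p,q in zip(w,w[1:]):
        d=R.T@(q-p)/200; k=int(np.ceil(np.abs(d).max()-1e-9)); print(q, "x%d"%k,(d/k).round(4), "len",round(np.linalg.norm(q-p)))
E
python3 - <<'E'
from plan import *
H=250
G={"green":(428.5,121.5),"yellow":(484,251.3),"red":(605,267),"blue":(536,382)}
K={"green":(602.6,-268.4),"yellow":(506.5,-113.7),"red":(487.5,-252.7),"blue":(621.7,-129.3)}
w=[(220.662,-584.774,222.576),(480,-300,H)]
for c in G:
    w+= [(*G[c],H),(*G[c],84),(*G[c],H),(*K[c],H),(*K[c],100)]
    w+=[(*K[c],H)]
seg(w)
E
```

```text
[ 480. -300.  250.] x2 [ 0.858  -0.4372 -0.0686] len 386
[428.5 121.5 250. ] x3 [ 0.1677 -0.6876  0.    ] len 425
[428.5 121.5  84. ] x1 [0.   0.   0.83] len 166
[428.5 121.5 250. ] x1 [ 0.    0.   -0.83] len 166
[ 602.6 -268.4  250. ] x3 [0.042  0.7104 0.    ] len 427
[ 602.6 -268.4  100. ] x1 [0.   0.   0.75] len 150
[ 602.6 -268.4  250. ] x1 [ 0.    0.   -0.75] len 150
[484.  251.3 250. ] x3 [ 0.1209 -0.8802  0.    ] len 533
[484.  251.3  84. ] x1 [0.   0.   0.83] len 166
[484.  251.3 250. ] x1 [ 0.    0.   -0.83] len 166
[ 506.5 -113.7  250. ] x2 [-0.2696  0.8736  0.    ] len 366
[ 506.5 -113.7  100. ] x1 [0.   0.   0.75] len 150
[ 506.5 -113.7  250. ] x1 [ 0.    0.   -0.75] len 150
[605. 267. 250.] x2 [ 0.5664 -0.8035  0.    ] len 393
[605. 267.  84.] x1 [0.   0.   0.83] len 166
[605. 267. 250.] x1 [ 0.    0.   -0.83] len 166
[ 487.5 -252.7  250. ] x3 [-0.489   0.7412  0.    ] len 533
[ 487.5 -252.7  100. ] x1 [0.   0.   0.75] len 150
[ 487.5 -252.7  250. ] x1 [ 0.    0.   -0.75] len 150
[536. 382. 250.] x3 [ 0.4491 -0.9612  0.    ] len 637
[536. 382.  84.] x1 [0.   0.   0.83] len 166
[536. 382. 250.] x1 [ 0.    0.   -0.83] len 166
[ 621.7 -129.3  250. ] x3 [-0.1673  0.8477  0.    ] len 518
[ 621.7 -129.3  100. ] x1 [0.   0.   0.75] len 150
[ 621.7 -129.3  250. ] x1 [ 0.    0.   -0.75] len 150
```

>>> move_arm --pt "0 0 0 0.858 -0.437 -0.069 80" --pt "0 0 0 0.858 -0.437 -0.069 80" --pt "0 0 0 0.858 -0.437 -0.069 80" --pt "0 0 0 0.858 -0.437 -0.069 80" --pt "0 0 0 0.858 -0.437 -0.069 80" --pt "0 0 0 0.858 -0.437 -0.069 80" --pt "0 0 0 0.858 -0.437 -0.069 80" --pt "0 0 0 0.858 -0.437 -0.069 80" --squeeze 20

```text
clock: 0.77
ee_pos: [349.6, -442.9, 236.1]
ee_rot: [-0.0, 0.984, 0.179, -0.0]
force: [-1.2, -0.0, -0.8]
finger_gap: 79.6
grasp_force: 0.0
```

>>> move_arm --pt "0 0 0 0.858 -0.437 -0.069 80" --pt "0 0 0 0.858 -0.437 -0.069 80" --pt "0 0 0 0.858 -0.437 -0.069 80" --pt "0 0 0 0.858 -0.437 -0.069 80" --pt "0 0 0 0.858 -0.437 -0.069 80" --pt "0 0 0 0.858 -0.437 -0.069 80" --pt "0 0 0 0.858 -0.437 -0.069 80" --pt "0 0 0 0.858 -0.437 -0.069 80" --pt "0 0 0 0.858 -0.437 -0.069 80" --pt "0 0 0 0.858 -0.437 -0.069 80"

```text
clock: 1.6
ee_pos: [478.9, -301.8, 250.0]
ee_rot: [0.0, 0.984, 0.178, -0.0]
force: [-0.8, -0.0, 0.2]
finger_gap: 80.1
grasp_force: 0.0
```

>>> move_arm --pt "0 0 0 0.168 -0.688 0 80" --pt "0 0 0 0.168 -0.688 0 80" --pt "0 0 0 0.168 -0.688 0 80" --pt "0 0 0 0.168 -0.688 0 80" --pt "0 0 0 0.168 -0.688 0 80" --pt "0 0 0 0.168 -0.688 0 80"

```text
clock: 2.1
ee_pos: [462.7, -159.7, 250.6]
ee_rot: [0.001, 0.984, 0.18, 0.0]
force: [0.4, 0.0, -1.0]
finger_gap: 79.8
grasp_force: 0.0
```

>>> move_arm --pt "0 0 0 0.168 -0.688 0 80" --pt "0 0 0 0.168 -0.688 0 80" --pt "0 0 0 0.168 -0.688 0 80" --pt "0 0 0 0.168 -0.688 0 80" --pt "0 0 0 0.168 -0.688 0 80" --pt "0 0 0 0.168 -0.688 0 80"

```text
clock: 2.6
ee_pos: [446.0, -19.9, 250.3]
ee_rot: [0.0, 0.984, 0.179, 0.0]
force: [0.3, -0.5, -0.5]
finger_gap: 80.1
grasp_force: 0.0
```

>>> move_arm --pt "0 0 0 0.168 -0.688 0 80" --pt "0 0 0 0.168 -0.688 0 80" --pt "0 0 0 0.168 -0.688 0 80" --pt "0 0 0 0.168 -0.688 0 80" --pt "0 0 0 0.168 -0.688 0 80" --pt "0 0 0 0.168 -0.688 0 80" --pt "0 0 0 0.168 -0.688 0 80" --pt "0 0 0 0.168 -0.688 0 80" --pt "0 0 0 0.168 -0.688 0 80" --pt "0 0 0 0.168 -0.688 0 80"

```text
clock: 3.43
ee_pos: [428.9, 120.7, 250.1]
ee_rot: [0.0, 0.984, 0.178, -0.0]
force: [0.1, 0.0, 0.2]
finger_gap: 79.7
grasp_force: 0.0
```

```bash
python3 - <<'E'
from bench import env,eyes
import cv2,numpy as np
s=env.observe(); print(s["ee_pos"],s["ee_rot"],s["q"],s["force"])
a=np.hstack([cv2.resize(eyes.snapshot("side")[40:240,200:440],None,fx=2,fy=2),cv2.resize(eyes.snapshot("top")[130:290,200:320],None,fx=2.5,fy=2.5)])
cv2.imwrite("pics/g1.png",a[:,:,::-1])
E
```

```text
[428.929951   120.69361169 250.07602543] [ 1.40311869e-05  9.83944351e-01  1.78475522e-01 -5.01976566e-05] [ 0.3831387  -0.05771152 -0.71935637  1.83031777 -0.03890513  1.35497016
 -1.53897481] [0.07065724 0.01525559 0.16105477]
```

View pics/g1.png

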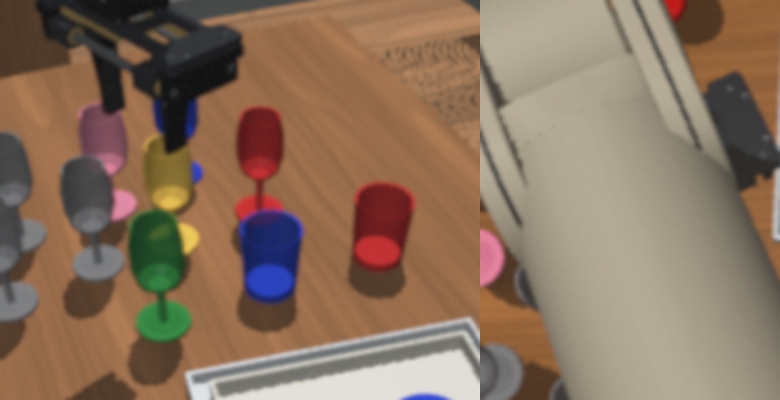

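The gripper is above the green glass (foot at crop (163,320)), with the fingers straddling its axis. I'll descend and close.

>>> move_arm --pt "0 0 0 0 0 0.15 80" --pt "0 0 0 0 0 0.3 80" --pt "0 0 0 0 0 0.45 80" --pt "0 0 0 0 0 0.55 80" --pt "0 0 0 0 0 0.65 80" --pt "0 0 0 0 0 0.74 80" --pt "0 0 0 0 0 0.8 80" --pt "0 0 0 0 0 0.83 80" --pt "0 0 0 0 0 0.83 80" --pt "0 0 0 0 0 0.83 80"

```text
clock: 4.37
ee_pos: [428.8, 121.8, 84.5]
ee_rot: [-0.0, 0.984, 0.179, 0.0]
force: [1.3, 0.5, -0.3]
finger_gap: 80.0
grasp_force: 0.0
```

>>> move_arm --pt "0 0 0 0 0 0 72" --pt "0 0 0 0 0 0 68" --pt "0 0 0 0 0 0 64" --pt "0 0 0 0 0 0 62" --pt "0 0 0 0 0 0 60" --pt "0 0 0 0 0 0 58" --pt "0 0 0 0 0 0 56" --pt "0 0 0 0 0 0 54" --pt "0 0 0 0 0 0 50" --pt "0 0 0 0 0 0 50" --pt "0 0 0 0 0 0 50" --squeeze 15

```text
clock: 5.28
ee_pos: [428.8, 121.6, 84.2]
ee_rot: [0.0, 0.984, 0.179, 0.0]
force: [-0.2, -1.1, 1.4]
finger_gap: 57.4
grasp_force: 15.0
```

>>> move_arm --pt "0 0 0 0 0 -0.02 50" --pt "0 0 0 0 0 -0.06 50" --pt "0 0 0 0 0 -0.12 50" --pt "0 0 0 0 0 -0.2 50" --pt "0 0 0 0 0 -0.29 50" --pt "0 0 0 0 0 -0.38 50" --pt "0 0 0 0 0 -0.47 50" --pt "0 0 0 0 0 -0.56 50" --pt "0 0 0 0 0 -0.65 50" --pt "0 0 0 0 0 -0.72 50" --pt "0 0 0 0 0 -0.78 50" --pt "0 0 0 0 0 -0.81 50" --pt "0 0 0 0 0 -0.83 50" --pt "0 0 0 0 0 -0.83 50"

```text
clock: 6.45
ee_pos: [428.7, 121.9, 250.7]
ee_rot: [0.0, 0.984, 0.18, 0.0]
force: [1.1, 0.4, -1.7]
finger_gap: 57.0
grasp_force: 15.0
```

>>> move_arm --pt "0 0 0 0.002 0.03 0 50" --pt "0 0 0 0.005 0.09 0 50" --pt "0 0 0 0.01 0.17 0 50" --pt "0 0 0 0.015 0.26 0 50" --pt "0 0 0 0.021 0.36 0 50" --pt "0 0 0 0.027 0.46 0 50" --pt "0 0 0 0.033 0.56 0 50" --pt "0 0 0 0.038 0.64 0 50" --pt "0 0 0 0.042 0.71 0 50"

```text
clock: 7.2
ee_pos: [486.9, -10.4, 249.4]
ee_rot: [-0.0, 0.984, 0.179, -0.001]
force: [0.6, 0.4, -0.3]
finger_gap: 56.8
grasp_force: 15.0
```

>>> move_arm --pt "0 0 0 0.006 0.1 0 50" --pt "0 0 0 0.012 0.2 0 50" --pt "0 0 0 0.018 0.3 0 50" --pt "0 0 0 0.024 0.4 0 50" --pt "0 0 0 0.03 0.5 0 50" --pt "0 0 0 0.036 0.6 0 50" --pt "0 0 0 0.042 0.71 0 50"

```text
clock: 7.78
ee_pos: [544.8, -139.1, 249.7]
ee_rot: [-0.0, 0.984, 0.18, -0.0]
force: [0.3, 0.7, -1.3]
finger_gap: 57.1
grasp_force: 15.0
```

>>> move_arm --pt "0 0 0 0.006 0.1 0 50" --pt "0 0 0 0.012 0.2 0 50" --pt "0 0 0 0.018 0.3 0 50" --pt "0 0 0 0.024 0.4 0 50" --pt "0 0 0 0.03 0.5 0 50" --pt "0 0 0 0.036 0.6 0 50" --pt "0 0 0 0.04 0.67 0 50" --pt "0 0 0 0.042 0.7 0 50" --pt "0 0 0 0.042 0.711 0 50" --pt "0 0 0 0.042 0.711 0 50"

```text
clock: 8.62
ee_pos: [602.6, -268.0, 249.6]
ee_rot: [-0.0, 0.984, 0.179, -0.0]
force: [0.9, -0.5, -1.6]
finger_gap: 57.3
grasp_force: 15.0
```

>>> move_arm --pt "0 0 0 0 0 0.03 50" --pt "0 0 0 0 0 0.09 50" --pt "0 0 0 0 0 0.17 50" --pt "0 0 0 0 0 0.25 50" --pt "0 0 0 0 0 0.33 50" --pt "0 0 0 0 0 0.41 50" --pt "0 0 0 0 0 0.49 50" --pt "0 0 0 0 0 0.56 50" --pt "0 0 0 0 0 0.62 50" --pt "0 0 0 0 0 0.67 50" --pt "0 0 0 0 0 0.71 50" --pt "0 0 0 0 0 0.735 50" --pt "0 0 0 0 0 0.75 50" --pt "0 0 0 0 0 0.75 50" --pt "0 0 0 0 0 0.75 50"

```text
clock: 9.87
ee_pos: [603.0, -268.2, 100.7]
ee_rot: [0.0, 0.984, 0.179, 0.0]
force: [0.1, 0.4, -0.6]
finger_gap: 57.2
grasp_force: 15.0
```

```bash
python3 - <<'E'
from bench import env,eyes
import cv2,numpy as np
s=env.observe(); print(s["ee_pos"],s["ee_rot"],s["q"].round(2),s["force"],s["grasp_force"])
a=cv2.resize(eyes.snapshot("side")[130:400,270:570],None,fx=2.2,fy=2.2)
cv2.imwrite("pics/g2.png",a[:,:,::-1])
E
```

```text
[ 602.98365197 -268.24319668  100.67276182] [2.49294274e-04 9.83775038e-01 1.79405932e-01 3.51161049e-04] [ 0.65  0.53 -0.4   1.48  0.22  1.17 -1.  ] [ 0.10059428  0.44188719 -0.57587951] 14.999864018463995
```

View pics/g2.png

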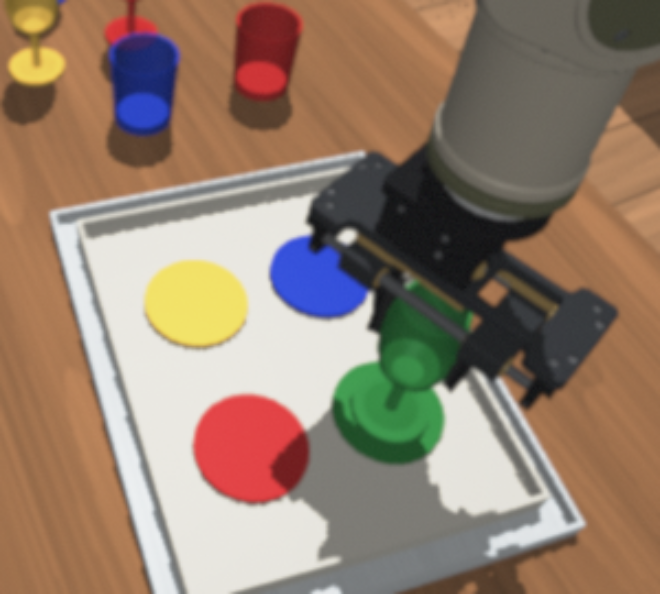

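The green glass hangs over the green coaster, its foot at crop (390,405) close to the coaster centre. I'll lower it slowly while watching the force.

>>> move_arm --pt "0 0 0 0 0 0.005 50" --pt "0 0 0 0 0 0.01 50" --pt "0 0 0 0 0 0.015 50" --pt "0 0 0 0 0 0.02 50" --pt "0 0 0 0 0 0.02 50"

```text
clock: 10.33
ee_pos: [603.7, -268.4, 99.1]
ee_rot: [0.001, 0.984, 0.179, 0.001]
force: [-5.7, 1.0, 15.4]
finger_gap: 57.1
grasp_force: 15.0
```

>>> move_arm --pt "0 0 0 0 0 0.003 50" --pt "0 0 0 0 0 0.005 50" --pt "0 0 0 0 0 0.005 50"

```text
clock: 10.58
ee_pos: [604.0, -268.5, 99.0]
ee_rot: [0.001, 0.984, 0.179, 0.002]
force: [-7.4, 2.0, 21.9]
finger_gap: 57.1
grasp_force: 15.0
```

>>> move_arm --pt "0 0 0 0 0 0.003 50" --pt "0 0 0 0 0 0.005 50" --pt "0 0 0 0 0 0.005 50"

```text
clock: 10.83
ee_pos: [604.2, -268.4, 98.2]
ee_rot: [0.001, 0.984, 0.179, 0.002]
force: [-6.9, 3.4, 24.0]
finger_gap: 57.3
grasp_force: 15.0
```

Contact came at TCP z ≈ 99, higher than I expected. I'll back off the pressure and then release.

>>> move_arm --pt "0 0 0 0 0 -0.005 50" --pt "0 0 0 0 0 -0.01 50" --pt "0 0 0 0 0 -0.015 50" --pt "0 0 0 0 0 -0.02 50" --pt "0 0 0 0 0 -0.02 50"

```text
clock: 11.25
ee_pos: [602.8, -268.3, 98.5]
ee_rot: [0.0, 0.984, 0.179, 0.0]
force: [-1.3, 0.2, 4.1]
finger_gap: 57.1
grasp_force: 15.0
```

Now I'll open slowly and rise, going back to H=250 (the commanded z is 98).

>>> move_arm --pt "0 0 0 0 0 0 58" --pt "0 0 0 0 0 0 60" --pt "0 0 0 0 0 0 63" --pt "0 0 0 0 0 0 67" --pt "0 0 0 0 0 0 72" --pt "0 0 0 0 0 0 78" --pt "0 0 0 0 0 0 78" --pt "0 0 0 0 0 -0.1 78" --pt "0 0 0 0 0 -0.25 78" --pt "0 0 0 0 0 -0.4 78" --pt "0 0 0 0 0 -0.58 78" --pt "0 0 0 0 0 -0.76 78" --pt "0 0 0 0 0 -0.76 78" --pt "0 0 0 0 0 -0.76 78"

```text
clock: 12.42
ee_pos: [603.8, -268.3, 252.7]
ee_rot: [0.001, 0.984, 0.179, 0.002]
force: [-0.4, -0.0, -0.3]
finger_gap: 78.3
grasp_force: 0.0
```

>>> move_arm --pt "0 0 0 0.121 -0.88 0 80" --pt "0 0 0 0.121 -0.88 0 80" --pt "0 0 0 0.121 -0.88 0 80" --pt "0 0 0 0.121 -0.88 0 80" --pt "0 0 0 0.121 -0.88 0 80" --pt "0 0 0 0.121 -0.88 0 80" --pt "0 0 0 0.121 -0.88 0 80"

```text
clock: 13.0
ee_pos: [562.7, -94.5, 249.2]
ee_rot: [0.0, 0.984, 0.18, -0.001]
force: [0.1, -0.8, -0.9]
finger_gap: 80.0
grasp_force: 0.0
```

>>> move_arm --pt "0 0 0 0.121 -0.88 0 80" --pt "0 0 0 0.121 -0.88 0 80" --pt "0 0 0 0.121 -0.88 0 80" --pt "0 0 0 0.121 -0.88 0 80" --pt "0 0 0 0.121 -0.88 0 80" --pt "0 0 0 0.121 -0.88 0 80" --pt "0 0 0 0.121 -0.88 0 80"

```text
clock: 13.58
ee_pos: [524.0, 77.2, 249.5]
ee_rot: [0.0, 0.984, 0.179, -0.0]
force: [-0.0, -0.0, -0.2]
finger_gap: 80.2
grasp_force: 0.0
```

>>> move_arm --pt "0 0 0 0.121 -0.88 0 80" --pt "0 0 0 0.121 -0.88 0 80" --pt "0 0 0 0.121 -0.88 0 80" --pt "0 0 0 0.121 -0.88 0 80" --pt "0 0 0 0.121 -0.88 0 80" --pt "0 0 0 0.121 -0.88 0 80" --pt "0 0 0 0.121 -0.88 0 80" --pt "0 0 0 0.121 -0.88 0 80" --pt "0 0 0 0.121 -0.88 0 80"

```text
clock: 14.33
ee_pos: [485.4, 249.1, 249.8]
ee_rot: [0.0, 0.984, 0.178, -0.0]
force: [-0.3, 1.1, 0.1]
finger_gap: 80.1
grasp_force: 0.0
```

```bash
python3 - <<'E'
from h import *
s=env.observe(); print(s["ee_pos"],s["ee_rot"],s["q"].round(2),s["force"])
I=eyes.snapshot("side")
a=cv2.resize(I[50:400,200:560],None,fx=1.7,fy=1.7)
cv2.imwrite("pics/g3.png",a[:,:,::-1])
E
```

```text
[485.44992634 249.05710723 249.78179925] [ 3.97980719e-04  9.84116633e-01  1.77522561e-01 -1.86089655e-04] [ 0.1   0.22 -0.76  1.6   0.15  1.38 -1.89] [-0.32408015  1.11464773  0.05248898]
```

View pics/g3.png

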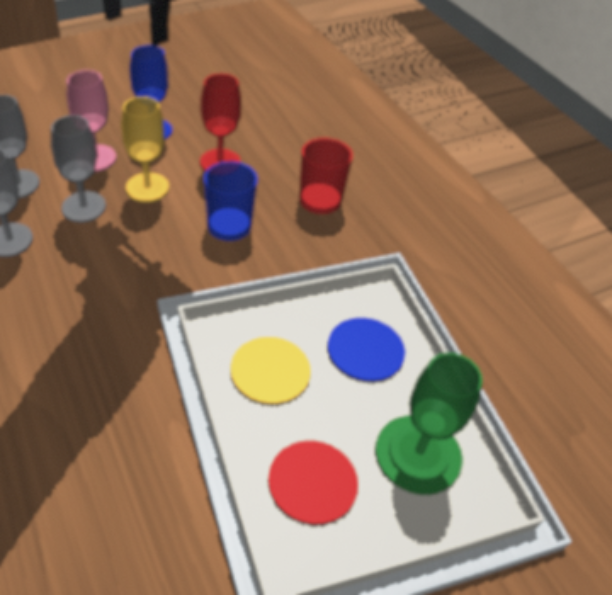

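Green stands upright, centred on its coaster (foot at (420,450) in the crop). Next I'll take yellow.

>>> move_arm --pt "0 0 0 0 0 0.15 80" --pt "0 0 0 0 0 0.3 80" --pt "0 0 0 0 0 0.45 80" --pt "0 0 0 0 0 0.55 80" --pt "0 0 0 0 0 0.65 80" --pt "0 0 0 0 0 0.74 80" --pt "0 0 0 0 0 0.8 80" --pt "0 0 0 0 0 0.83 80" --pt "0 0 0 0 0 0.83 80" --pt "0 0 0 0 0 0.83 80"

```text
clock: 15.22
ee_pos: [484.7, 251.5, 84.8]
ee_rot: [-0.0, 0.984, 0.179, 0.0]
force: [0.6, -0.5, 0.9]
finger_gap: 79.6
grasp_force: 0.0
```

>>> move_arm --pt "0 0 0 0 0 0 72" --pt "0 0 0 0 0 0 68" --pt "0 0 0 0 0 0 64" --pt "0 0 0 0 0 0 62" --pt "0 0 0 0 0 0 60" --pt "0 0 0 0 0 0 58" --pt "0 0 0 0 0 0 56" --pt "0 0 0 0 0 0 54" --pt "0 0 0 0 0 0 50" --pt "0 0 0 0 0 0 50" --pt "0 0 0 0 0 0 50" --squeeze 15

```text
clock: 16.13
ee_pos: [484.4, 251.2, 84.2]
ee_rot: [0.0, 0.984, 0.179, 0.0]
force: [0.4, -2.5, 1.9]
finger_gap: 55.9
grasp_force: 15.0
```

>>> move_arm --pt "0 0 0 0 0 -0.02 50" --pt "0 0 0 0 0 -0.06 50" --pt "0 0 0 0 0 -0.12 50" --pt "0 0 0 0 0 -0.2 50" --pt "0 0 0 0 0 -0.29 50" --pt "0 0 0 0 0 -0.38 50" --pt "0 0 0 0 0 -0.47 50" --pt "0 0 0 0 0 -0.56 50" --pt "0 0 0 0 0 -0.65 50" --pt "0 0 0 0 0 -0.72 50" --pt "0 0 0 0 0 -0.78 50" --pt "0 0 0 0 0 -0.81 50" --pt "0 0 0 0 0 -0.83 50" --pt "0 0 0 0 0 -0.83 50"

```text
clock: 17.3
ee_pos: [484.3, 251.6, 250.7]
ee_rot: [-0.0, 0.984, 0.179, 0.0]
force: [-0.4, -0.6, -1.7]
finger_gap: 55.7
grasp_force: 15.0
```

```bash
python3 - <<'E'
from plan import *
seg([(484,251.3,250),(505.8,-114.2,250),(505.8,-114.2,103)])
seg([(505.8,-114.2,250),(605,267,250),(605,267,84),(605,267,250),(486.8,-252.5,250)])
seg([(486.8,-252.5,250),(536,382,250)])
seg([(536,382,250),(620.8,-129.6,250)])
E
```

```text
[ 505.8 -114.2  250. ] x2 [-0.2716  0.8741  0.    ] len 366
[ 505.8 -114.2  103. ] x1 [0.    0.    0.735] len 147
[605. 267. 250.] x2 [ 0.5685 -0.8041  0.    ] len 394
[605. 267.  84.] x1 [0.   0.   0.83] len 166
[605. 267. 250.] x1 [ 0.    0.   -0.83] len 166
[ 486.8 -252.5  250. ] x3 [-0.49    0.7405  0.    ] len 533
[536. 382. 250.] x3 [ 0.4501 -0.9604  0.    ] len 636
[ 620.8 -129.6  250. ] x3 [-0.1688  0.8477  0.    ] len 519
```

```bash
python3 - <<'E'
from h import *
I=eyes.snapshot("side")
print(proj("side",[484,251,240]))
u,v=proj("side",[484,251,240])[0].astype(int)
v0=max(0,v-60)
a=cv2.resize(I[v0:v0+140,u-80:u+80],None,fx=4,fy=4)
cv2.imwrite("pics/y1.png",a[:,:,::-1]); print(u,v0)
E
```

```text
[[278.58370344  71.37586063]]
278 11
```

View pics/y1.png

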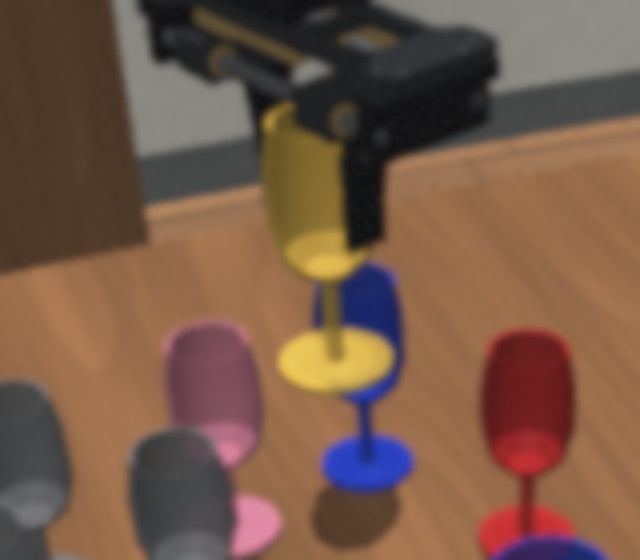

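```bash
python3 - <<'E'
from h import *
for z in (160,165,170): print(z,ray("side",(282-.4,100.6),z))
print(proj("side",[[484,251.4,170],[484,251.4,280]]))
I=eyes.snapshot("side")
# foot-only fit over x,y,z0 
print(fit("side",I,"yellow",484,251,[[(0,31),(4,31)],[(4,5),(56,5)]],166))
E
```

```text
160 [489.71311693 266.19685294 160.        ]
165 [487.51833089 258.36688916 165.        ]
170 [485.32354485 250.53692539 170.        ]
[[280.90141383 100.53193587]
 [277.07284751  53.16247535]]
(array([484.6, 255.8]), np.float64(0.763))
```

The yellow glass hangs upright with its foot at (282,101), exactly where the TCP predicts. I'll carry it over.

>>> move_arm --pt "0 0 0 -0.01 0.03 0 50" --pt "0 0 0 -0.03 0.09 0 50" --pt "0 0 0 -0.053 0.17 0 50" --pt "0 0 0 -0.084 0.27 0 50" --pt "0 0 0 -0.118 0.38 0 50" --pt "0 0 0 -0.153 0.49 0 50" --pt "0 0 0 -0.186 0.6 0 50" --pt "0 0 0 -0.221 0.71 0 50" --pt "0 0 0 -0.25 0.8 0 50" --pt "0 0 0 -0.272 0.874 0 50"

```text
clock: 18.23
ee_pos: [494.6, 66.3, 249.5]
ee_rot: [0.0, 0.984, 0.179, -0.001]
force: [-0.3, 1.1, -1.9]
finger_gap: 55.8
grasp_force: 15.0
```

>>> move_arm --pt "0 0 0 -0.031 0.1 0 50" --pt "0 0 0 -0.062 0.2 0 50" --pt "0 0 0 -0.096 0.31 0 50" --pt "0 0 0 -0.131 0.42 0 50" --pt "0 0 0 -0.165 0.53 0 50" --pt "0 0 0 -0.196 0.63 0 50" --pt "0 0 0 -0.224 0.72 0 50" --pt "0 0 0 -0.249 0.8 0 50" --pt "0 0 0 -0.264 0.85 0 50" --pt "0 0 0 -0.272 0.874 0 50" --pt "0 0 0 -0.272 0.874 0 50"

```text
clock: 19.15
ee_pos: [505.5, -114.9, 249.7]
ee_rot: [-0.0, 0.984, 0.179, -0.0]
force: [-0.4, 0.8, -1.4]
finger_gap: 56.0
grasp_force: 15.0
```

>>> move_arm --pt "0 0 0 0 0 0.03 50" --pt "0 0 0 0 0 0.09 50" --pt "0 0 0 0 0 0.17 50" --pt "0 0 0 0 0 0.25 50" --pt "0 0 0 0 0 0.33 50" --pt "0 0 0 0 0 0.41 50" --pt "0 0 0 0 0 0.49 50" --pt "0 0 0 0 0 0.56 50" --pt "0 0 0 0 0 0.62 50" --pt "0 0 0 0 0 0.67 50" --pt "0 0 0 0 0 0.705 50" --pt "0 0 0 0 0 0.725 50" --pt "0 0 0 0 0 0.735 50" --pt "0 0 0 0 0 0.735 50" --pt "0 0 0 0 0 0.735 50"

```text
clock: 20.4
ee_pos: [506.2, -114.1, 103.6]
ee_rot: [0.0, 0.984, 0.179, 0.0]
force: [-0.3, -0.7, -1.8]
finger_gap: 55.7
grasp_force: 15.0
```

>>> move_arm --pt "0 0 0 0 0 0.005 50" --pt "0 0 0 0 0 0.01 50" --pt "0 0 0 0 0 0.015 50" --pt "0 0 0 0 0 0.015 50"

```text
clock: 20.73
ee_pos: [505.8, -114.0, 100.1]
ee_rot: [0.0, 0.984, 0.179, 0.0]
force: [0.3, -0.3, -1.4]
finger_gap: 56.0
grasp_force: 15.0
```

>>> move_arm --pt "0 0 0 0 0 0.003 50" --pt "0 0 0 0 0 0.006 50" --pt "0 0 0 0 0 0.006 50"

```text
clock: 20.98
ee_pos: [506.0, -114.0, 99.1]
ee_rot: [0.0, 0.984, 0.179, 0.0]
force: [0.7, -1.3, 0.1]
finger_gap: 55.8
grasp_force: 15.0
```

>>> move_arm --pt "0 0 0 0 0 0.003 50" --pt "0 0 0 0 0 0.006 50" --pt "0 0 0 0 0 0.006 50"

```text
clock: 21.23
ee_pos: [506.5, -114.2, 98.9]
ee_rot: [0.0, 0.984, 0.179, 0.001]
force: [-2.5, 0.4, 10.3]
finger_gap: 56.2
grasp_force: 15.0
```

Contact at 99 again. I'll ease off, release and move to red.

>>> move_arm --pt "0 0 0 0 0 -0.005 50" --pt "0 0 0 0 0 -0.005 50" --pt "0 0 0 0 0 -0.005 57" --pt "0 0 0 0 0 -0.005 60" --pt "0 0 0 0 0 -0.005 63" --pt "0 0 0 0 0 -0.005 67" --pt "0 0 0 0 0 -0.005 72" --pt "0 0 0 0 0 -0.005 78" --pt "0 0 0 0 0 -0.005 78" --pt "0 0 0 0 0 -0.1 78" --pt "0 0 0 0 0 -0.25 78" --pt "0 0 0 0 0 -0.4 78" --pt "0 0 0 0 0 -0.58 78" --pt "0 0 0 0 0 -0.762 78" --pt "0 0 0 0 0 -0.762 78" --pt "0 0 0 0 0 -0.762 78"

```text
clock: 22.57
ee_pos: [506.9, -114.1, 252.2]
ee_rot: [0.001, 0.984, 0.179, 0.002]
force: [-0.1, 1.0, -1.0]
finger_gap: 78.0
grasp_force: 0.0
```

>>> move_arm --pt "0 0 0 0.568 -0.804 0 80" --pt "0 0 0 0.568 -0.804 0 80" --pt "0 0 0 0.568 -0.804 0 80" --pt "0 0 0 0.568 -0.804 0 80" --pt "0 0 0 0.568 -0.804 0 80" --pt "0 0 0 0.568 -0.804 0 80" --pt "0 0 0 0.568 -0.804 0 80"

```text
clock: 23.15
ee_pos: [554.7, 78.7, 248.5]
ee_rot: [-0.0, 0.983, 0.181, -0.001]
force: [0.4, -0.2, -0.3]
finger_gap: 79.8
grasp_force: 0.0
```

>>> move_arm --pt "0 0 0 0.568 -0.804 0 80" --pt "0 0 0 0.568 -0.804 0 80" --pt "0 0 0 0.568 -0.804 0 80" --pt "0 0 0 0.568 -0.804 0 80" --pt "0 0 0 0.568 -0.804 0 80" --pt "0 0 0 0.568 -0.804 0 80" --pt "0 0 0 0.568 -0.804 0 80" --pt "0 0 0 0.568 -0.804 0 80" --pt "0 0 0 0.568 -0.804 0 80" --pt "0 0 0 0.568 -0.804 0 80" --pt "0 0 0 0.568 -0.804 0 80"

```text
clock: 24.07
ee_pos: [605.3, 265.6, 250.4]
ee_rot: [0.0, 0.984, 0.178, 0.0]
force: [-0.1, 0.5, 0.5]
finger_gap: 80.1
grasp_force: 0.0
```

```bash
python3 - <<'E'
from h import *
s=env.observe(); print(s["ee_pos"],s["ee_rot"],s["q"].round(2),s["force"])
I=eyes.snapshot("side")
a=cv2.resize(I[30:400,220:560],None,fx=1.6,fy=1.6)
cv2.imwrite("pics/y2.png",a[:,:,::-1])
E
```

```text
[605.25705695 265.55187855 250.36979566] [4.07485384e-04 9.83954259e-01 1.78420264e-01 2.45444306e-04] [-0.03  0.48 -0.66  1.28  0.29  1.47 -1.87] [-0.12671019  0.48437917  0.47822954]
```

View pics/y2.png

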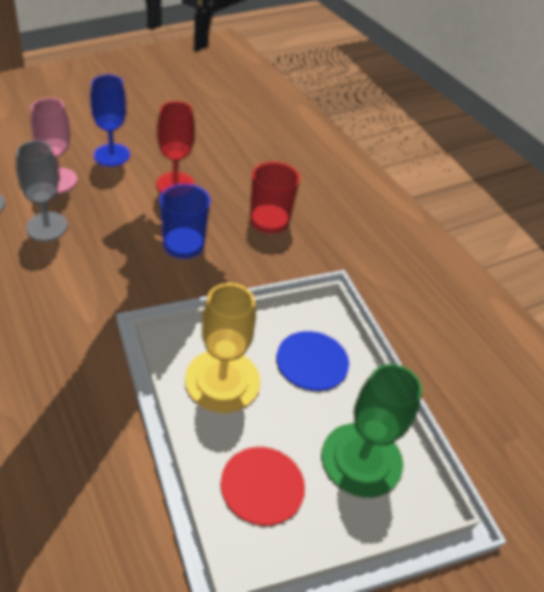

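Yellow stands centred on its coaster (222,380) and green is still fine. Next is red, with 10 mm more lift so it clears the placed glasses.

>>> move_arm --pt "0 0 0 0 0 0.15 80" --pt "0 0 0 0 0 0.3 80" --pt "0 0 0 0 0 0.45 80" --pt "0 0 0 0 0 0.55 80" --pt "0 0 0 0 0 0.65 80" --pt "0 0 0 0 0 0.74 80" --pt "0 0 0 0 0 0.8 80" --pt "0 0 0 0 0 0.83 80" --pt "0 0 0 0 0 0.83 80" --pt "0 0 0 0 0 0.83 80"

```text
clock: 24.95
ee_pos: [605.2, 267.2, 84.9]
ee_rot: [-0.0, 0.984, 0.179, 0.0]
force: [-0.6, 1.0, 1.3]
finger_gap: 79.8
grasp_force: 0.0
```

>>> move_arm --pt "0 0 0 0 0 0 72" --pt "0 0 0 0 0 0 68" --pt "0 0 0 0 0 0 64" --pt "0 0 0 0 0 0 62" --pt "0 0 0 0 0 0 60" --pt "0 0 0 0 0 0 58" --pt "0 0 0 0 0 0 56" --pt "0 0 0 0 0 0 54" --pt "0 0 0 0 0 0 50" --pt "0 0 0 0 0 0 50" --pt "0 0 0 0 0 0 50" --squeeze 15

```text
clock: 25.87
ee_pos: [605.2, 266.8, 84.3]
ee_rot: [0.0, 0.984, 0.179, 0.0]
force: [1.1, -2.2, 2.4]
finger_gap: 57.1
grasp_force: 15.0
```

>>> move_arm --pt "0 0 0 0 0 -0.02 50" --pt "0 0 0 0 0 -0.06 50" --pt "0 0 0 0 0 -0.12 50" --pt "0 0 0 0 0 -0.2 50" --pt "0 0 0 0 0 -0.29 50" --pt "0 0 0 0 0 -0.38 50" --pt "0 0 0 0 0 -0.47 50" --pt "0 0 0 0 0 -0.56 50" --pt "0 0 0 0 0 -0.65 50" --pt "0 0 0 0 0 -0.74 50" --pt "0 0 0 0 0 -0.81 50" --pt "0 0 0 0 0 -0.86 50" --pt "0 0 0 0 0 -0.88 50" --pt "0 0 0 0 0 -0.88 50"

```text
clock: 27.03
ee_pos: [605.0, 267.5, 261.3]
ee_rot: [-0.0, 0.984, 0.18, 0.001]
force: [-0.0, -0.6, -1.7]
finger_gap: 57.7
grasp_force: 15.0
```

>>> move_arm --pt "0 0 0 -0.02 0.03 0 50" --pt "0 0 0 -0.06 0.09 0 50" --pt "0 0 0 -0.112 0.17 0 50" --pt "0 0 0 -0.172 0.26 0 50" --pt "0 0 0 -0.238 0.36 0 50" --pt "0 0 0 -0.304 0.46 0 50" --pt "0 0 0 -0.37 0.56 0 50" --pt "0 0 0 -0.43 0.65 0 50" --pt "0 0 0 -0.49 0.74 0 50"

```text
clock: 27.78
ee_pos: [564.4, 92.0, 259.0]
ee_rot: [0.0, 0.984, 0.179, -0.001]
force: [0.5, 0.2, -1.8]
finger_gap: 57.7
grasp_force: 15.0
```

>>> move_arm --pt "0 0 0 -0.066 0.1 0 50" --pt "0 0 0 -0.132 0.2 0 50" --pt "0 0 0 -0.198 0.3 0 50" --pt "0 0 0 -0.265 0.4 0 50" --pt "0 0 0 -0.331 0.5 0 50" --pt "0 0 0 -0.397 0.6 0 50" --pt "0 0 0 -0.45 0.68 0 50" --pt "0 0 0 -0.49 0.74 0 50"

```text
clock: 28.45
ee_pos: [524.6, -81.7, 259.1]
ee_rot: [0.0, 0.984, 0.178, -0.001]
force: [-0.6, 0.4, -2.3]
finger_gap: 57.6
grasp_force: 15.0
```

>>> move_arm --pt "0 0 0 -0.066 0.1 0 50" --pt "0 0 0 -0.132 0.2 0 50" --pt "0 0 0 -0.198 0.3 0 50" --pt "0 0 0 -0.265 0.4 0 50" --pt "0 0 0 -0.331 0.5 0 50" --pt "0 0 0 -0.391 0.59 0 50" --pt "0 0 0 -0.437 0.66 0 50" --pt "0 0 0 -0.47 0.71 0 50" --pt "0 0 0 -0.485 0.733 0 50" --pt "0 0 0 -0.49 0.741 0 50" --pt "0 0 0 -0.49 0.741 0 50"

```text
clock: 29.37
ee_pos: [486.6, -251.8, 259.9]
ee_rot: [-0.0, 0.984, 0.18, -0.0]
force: [-0.1, 0.6, -1.1]
finger_gap: 57.0
grasp_force: 15.0
```

>>> move_arm --pt "0 0 0 0 0 0.03 50" --pt "0 0 0 0 0 0.09 50" --pt "0 0 0 0 0 0.17 50" --pt "0 0 0 0 0 0.25 50" --pt "0 0 0 0 0 0.33 50" --pt "0 0 0 0 0 0.41 50" --pt "0 0 0 0 0 0.49 50" --pt "0 0 0 0 0 0.57 50" --pt "0 0 0 0 0 0.64 50" --pt "0 0 0 0 0 0.7 50" --pt "0 0 0 0 0 0.745 50" --pt "0 0 0 0 0 0.77 50" --pt "0 0 0 0 0 0.785 50" --pt "0 0 0 0 0 0.785 50" --pt "0 0 0 0 0 0.785 50"

```text
clock: 30.62
ee_pos: [487.0, -252.3, 103.6]
ee_rot: [0.0, 0.984, 0.179, 0.0]
force: [-1.1, 0.4, -1.8]
finger_gap: 57.4
grasp_force: 15.0
```

```bash
python3 - <<'E'
from h import *
s=env.observe(); print(s["ee_pos"],s["force"])
I=eyes.snapshot("side")
a=cv2.resize(I[130:400,250:560],None,fx=2,fy=2)
cv2.imwrite("pics/r1.png",a[:,:,::-1])
E
```

```text
[ 486.9683671  -252.33421909  103.61343472] [-1.061378    0.40417882 -1.75367149]
```

View pics/r1.png

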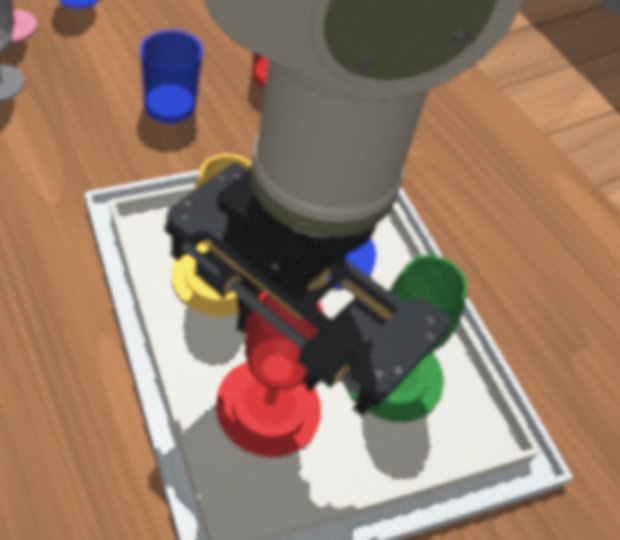

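Red hangs over its coaster (foot about (272,400)), centred. The neighbouring glasses are undisturbed.

>>> move_arm --pt "0 0 0 0 0 0.005 50" --pt "0 0 0 0 0 0.01 50" --pt "0 0 0 0 0 0.015 50" --pt "0 0 0 0 0 0.018 50" --pt "0 0 0 0 0 0.021 50" --pt "0 0 0 0 0 0.021 50"

```text
clock: 31.17
ee_pos: [486.8, -252.4, 99.2]
ee_rot: [0.0, 0.984, 0.179, 0.0]
force: [0.2, -0.7, 1.3]
finger_gap: 57.5
grasp_force: 15.0
```

>>> move_arm --pt "0 0 0 0 0 0.003 50" --pt "0 0 0 0 0 0.005 50" --pt "0 0 0 0 0 0.005 50"

```text
clock: 31.42
ee_pos: [487.1, -252.5, 99.0]
ee_rot: [0.0, 0.984, 0.179, 0.0]
force: [-2.0, 0.7, 8.6]
finger_gap: 57.7
grasp_force: 15.0
```

>>> move_arm --pt "0 0 0 0 0 -0.004 50" --pt "0 0 0 0 0 -0.004 50" --pt "0 0 0 0 0 -0.004 57" --pt "0 0 0 0 0 -0.004 60" --pt "0 0 0 0 0 -0.004 63" --pt "0 0 0 0 0 -0.004 67" --pt "0 0 0 0 0 -0.004 72" --pt "0 0 0 0 0 -0.004 78" --pt "0 0 0 0 0 -0.004 78" --pt "0 0 0 0 0 -0.1 78" --pt "0 0 0 0 0 -0.25 78" --pt "0 0 0 0 0 -0.4 78" --pt "0 0 0 0 0 -0.58 78" --pt "0 0 0 0 0 -0.761 78" --pt "0 0 0 0 0 -0.761 78" --pt "0 0 0 0 0 -0.761 78"

```text
clock: 32.75
ee_pos: [487.6, -252.6, 252.3]
ee_rot: [0.001, 0.984, 0.179, 0.002]
force: [0.1, 0.4, -0.8]
finger_gap: 78.1
grasp_force: 0.0
```

>>> move_arm --pt "0 0 0 0.45 -0.96 0 80" --pt "0 0 0 0.45 -0.96 0 80" --pt "0 0 0 0.45 -0.96 0 80" --pt "0 0 0 0.45 -0.96 0 80" --pt "0 0 0 0.45 -0.96 0 80" --pt "0 0 0 0.45 -0.96 0 80" --pt "0 0 0 0.45 -0.96 0 80"

```text
clock: 33.33
ee_pos: [502.6, -37.7, 249.1]
ee_rot: [-0.0, 0.983, 0.182, -0.001]
force: [-0.6, -1.1, 0.1]
finger_gap: 79.9
grasp_force: 0.0
```

>>> move_arm --pt "0 0 0 0.45 -0.96 0 80" --pt "0 0 0 0.45 -0.96 0 80" --pt "0 0 0 0.45 -0.96 0 80" --pt "0 0 0 0.45 -0.96 0 80" --pt "0 0 0 0.45 -0.96 0 80" --pt "0 0 0 0.45 -0.96 0 80" --pt "0 0 0 0.45 -0.96 0 80"

```text
clock: 33.92
ee_pos: [518.9, 172.3, 248.8]
ee_rot: [-0.0, 0.983, 0.181, -0.001]
force: [0.4, -0.0, 0.4]
finger_gap: 79.8
grasp_force: 0.0
```

>>> move_arm --pt "0 0 0 0.45 -0.96 0 80" --pt "0 0 0 0.45 -0.96 0 80" --pt "0 0 0 0.45 -0.96 0 80" --pt "0 0 0 0.45 -0.96 0 80" --pt "0 0 0 0.45 -0.96 0 80" --pt "0 0 0 0.45 -0.96 0 80" --pt "0 0 0 0.45 -0.96 0 80" --pt "0 0 0 0.45 -0.96 0 80" --pt "0 0 0 0.45 -0.96 0 80" --pt "0 0 0 0.45 -0.96 0 80" --pt "0 0 0 0.45 -0.96 0 80"

```text
clock: 34.83
ee_pos: [536.9, 380.0, 250.4]
ee_rot: [0.0, 0.984, 0.178, 0.0]
force: [-0.8, 0.9, -0.7]
finger_gap: 80.2
grasp_force: 0.0
```

```bash
python3 - <<'E'
from h import *
s=env.observe(); print(s["ee_pos"],s["ee_rot"],s["q"].round(2),s["force"])
I=eyes.snapshot("side")
a=cv2.resize(I[0:400,220:560],None,fx=1.5,fy=1.5)
cv2.imwrite("pics/b1.png",a[:,:,::-1])
print(fit("side",I,"blue",536,382))
E
```

```text
[536.87640657 380.02429451 250.41401876] [4.71807461e-04 9.84006200e-01 1.78133109e-01 4.14687819e-04] [-0.17  0.5  -0.76  1.29  0.34  1.48 -2.11] [-0.83921157  0.89791078 -0.65497564]
(array([539. , 382.7]), np.float64(0.289))
```

View pics/b1.png

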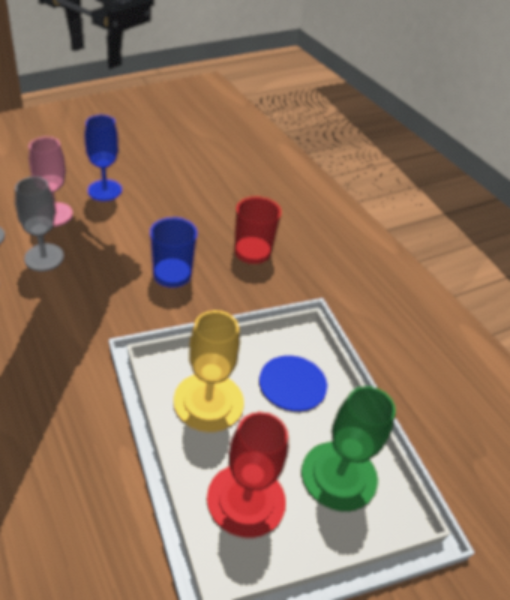

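Red is placed as well, and all three stand centred. Last is blue, whose foot is at (104,189) in this crop.

>>> move_arm --pt "0 0 0 0.005 0 0.15 80" --pt "0 0 0 0.005 0 0.3 80" --pt "0 0 0 0.005 0 0.45 80" --pt "0 0 0 0.005 0 0.55 80" --pt "0 0 0 0.005 0 0.65 80" --pt "0 0 0 0.005 0 0.74 80" --pt "0 0 0 0.005 0 0.8 80" --pt "0 0 0 0.005 0 0.83 80" --pt "0 0 0 0.005 0 0.83 80" --pt "0 0 0 0.005 0 0.83 80"

```text
clock: 35.72
ee_pos: [537.2, 382.4, 84.9]
ee_rot: [-0.0, 0.984, 0.179, 0.0]
force: [0.3, -0.4, 0.4]
finger_gap: 80.1
grasp_force: 0.0
```

>>> move_arm --pt "0 0 0 0 0 0 72" --pt "0 0 0 0 0 0 68" --pt "0 0 0 0 0 0 64" --pt "0 0 0 0 0 0 62" --pt "0 0 0 0 0 0 60" --pt "0 0 0 0 0 0 58" --pt "0 0 0 0 0 0 56" --pt "0 0 0 0 0 0 54" --pt "0 0 0 0 0 0 50" --pt "0 0 0 0 0 0 50" --pt "0 0 0 0 0 0 50" --squeeze 15

```text
clock: 36.63
ee_pos: [537.1, 382.0, 84.2]
ee_rot: [0.0, 0.984, 0.179, 0.0]
force: [1.2, -2.3, 3.0]
finger_gap: 57.5
grasp_force: 15.0
```

>>> move_arm --pt "0 0 0 0 0 -0.02 50" --pt "0 0 0 0 0 -0.06 50" --pt "0 0 0 0 0 -0.12 50" --pt "0 0 0 0 0 -0.2 50" --pt "0 0 0 0 0 -0.29 50" --pt "0 0 0 0 0 -0.38 50" --pt "0 0 0 0 0 -0.47 50" --pt "0 0 0 0 0 -0.56 50" --pt "0 0 0 0 0 -0.65 50" --pt "0 0 0 0 0 -0.74 50" --pt "0 0 0 0 0 -0.81 50" --pt "0 0 0 0 0 -0.86 50" --pt "0 0 0 0 0 -0.88 50" --pt "0 0 0 0 0 -0.88 50"

```text
clock: 37.8
ee_pos: [536.9, 382.7, 261.4]
ee_rot: [-0.0, 0.984, 0.18, 0.001]
force: [0.8, 0.6, -1.3]
finger_gap: 57.2
grasp_force: 15.0
```

>>> move_arm --pt "0 0 0 -0.006 0.03 0 50" --pt "0 0 0 -0.018 0.09 0 50" --pt "0 0 0 -0.034 0.17 0 50" --pt "0 0 0 -0.052 0.26 0 50" --pt "0 0 0 -0.072 0.36 0 50" --pt "0 0 0 -0.094 0.47 0 50" --pt "0 0 0 -0.116 0.58 0 50" --pt "0 0 0 -0.136 0.68 0 50" --pt "0 0 0 -0.154 0.77 0 50" --pt "0 0 0 -0.17 0.848 0 50"

```text
clock: 38.63
ee_pos: [565.1, 208.3, 259.2]
ee_rot: [0.001, 0.984, 0.178, -0.001]
force: [0.9, -0.4, -1.6]
finger_gap: 57.4
grasp_force: 15.0
```

>>> move_arm --pt "0 0 0 -0.02 0.1 0 50" --pt "0 0 0 -0.04 0.2 0 50" --pt "0 0 0 -0.06 0.3 0 50" --pt "0 0 0 -0.08 0.4 0 50" --pt "0 0 0 -0.1 0.5 0 50" --pt "0 0 0 -0.12 0.6 0 50" --pt "0 0 0 -0.14 0.7 0 50" --pt "0 0 0 -0.156 0.78 0 50" --pt "0 0 0 -0.17 0.848 0 50"

```text
clock: 39.38
ee_pos: [592.6, 37.7, 259.3]
ee_rot: [0.0, 0.984, 0.178, -0.001]
force: [1.3, 0.0, -1.9]
finger_gap: 57.3
grasp_force: 15.0
```

>>> move_arm --pt "0 0 0 -0.02 0.1 0 50" --pt "0 0 0 -0.04 0.2 0 50" --pt "0 0 0 -0.06 0.3 0 50" --pt "0 0 0 -0.08 0.4 0 50" --pt "0 0 0 -0.1 0.5 0 50" --pt "0 0 0 -0.12 0.6 0 50" --pt "0 0 0 -0.14 0.69 0 50" --pt "0 0 0 -0.154 0.77 0 50" --pt "0 0 0 -0.164 0.82 0 50" --pt "0 0 0 -0.17 0.848 0 50" --pt "0 0 0 -0.17 0.848 0 50"

```text
clock: 40.3
ee_pos: [620.9, -131.0, 259.8]
ee_rot: [-0.0, 0.984, 0.179, -0.0]
force: [-1.1, 0.7, -1.9]
finger_gap: 57.5
grasp_force: 15.0
```

>>> move_arm --pt "0 0 0 0 0 0.03 50" --pt "0 0 0 0 0 0.09 50" --pt "0 0 0 0 0 0.17 50" --pt "0 0 0 0 0 0.25 50" --pt "0 0 0 0 0 0.33 50" --pt "0 0 0 0 0 0.41 50" --pt "0 0 0 0 0 0.49 50" --pt "0 0 0 0 0 0.57 50" --pt "0 0 0 0 0 0.64 50" --pt "0 0 0 0 0 0.7 50" --pt "0 0 0 0 0 0.745 50" --pt "0 0 0 0 0 0.77 50" --pt "0 0 0 0 0 0.785 50" --pt "0 0 0 0 0 0.785 50" --pt "0 0 0 0 0 0.785 50"

```text
clock: 41.55
ee_pos: [621.4, -129.8, 103.7]
ee_rot: [0.0, 0.984, 0.179, 0.0]
force: [-0.1, 0.2, -1.1]
finger_gap: 57.0
grasp_force: 15.0
```

```bash
python3 - <<'E'
from h import *
s=env.observe(); print(s["ee_pos"],s["force"])
I=eyes.snapshot("side")
a=cv2.resize(I[130:400,250:560],None,fx=2,fy=2)
cv2.imwrite("pics/b2.png",a[:,:,::-1])
E
```

```text
[ 621.36361735 -129.78216985  103.71101656] [-0.05521673  0.24285063 -1.1332025 ]
```

View pics/b2.png

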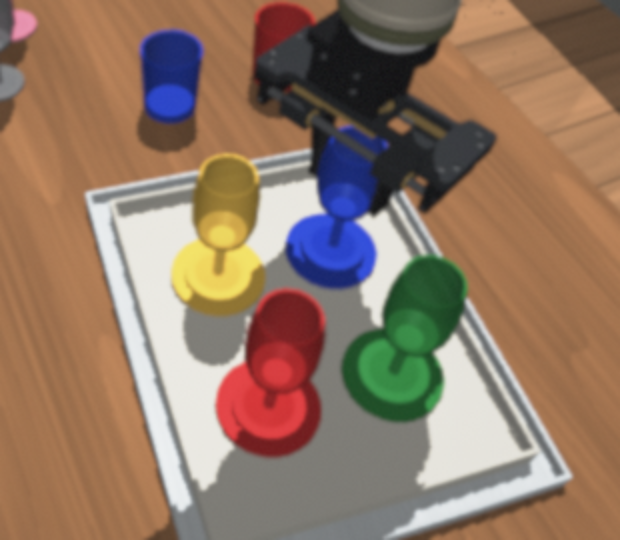

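Blue hangs over its coaster at (332,243) and the other three stand well. I'll lower it.

>>> move_arm --pt "0 0 0 0 0 0.005 50" --pt "0 0 0 0 0 0.01 50" --pt "0 0 0 0 0 0.015 50" --pt "0 0 0 0 0 0.018 50" --pt "0 0 0 0 0 0.021 50" --pt "0 0 0 0 0 0.021 50"

```text
clock: 42.1
ee_pos: [621.2, -129.8, 99.2]
ee_rot: [0.0, 0.984, 0.179, 0.0]
force: [-0.4, -0.5, 0.6]
finger_gap: 57.2
grasp_force: 15.0
```

>>> move_arm --pt "0 0 0 0 0 0.003 50" --pt "0 0 0 0 0 0.005 50" --pt "0 0 0 0 0 0.005 50"

```text
clock: 42.35
ee_pos: [621.6, -129.9, 99.1]
ee_rot: [0.0, 0.984, 0.179, 0.001]
force: [-3.2, -0.7, 7.1]
finger_gap: 56.9
grasp_force: 15.0
```

>>> move_arm --pt "0 0 0 0 0 -0.004 50" --pt "0 0 0 0 0 -0.004 50" --pt "0 0 0 0 0 -0.004 57" --pt "0 0 0 0 0 -0.004 60" --pt "0 0 0 0 0 -0.004 63" --pt "0 0 0 0 0 -0.004 67" --pt "0 0 0 0 0 -0.004 72" --pt "0 0 0 0 0 -0.004 78" --pt "0 0 0 0 0 -0.004 78" --pt "0 0 0 0 0 -0.1 78" --pt "0 0 0 0 0 -0.25 78" --pt "0 0 0 0 0 -0.4 78" --pt "0 0 0 0 0 -0.58 78" --pt "0 0 0 0 0 -0.761 78" --pt "0 0 0 0 0 -0.761 78" --pt "0 0 0 0 0 -0.761 78"

```text
clock: 43.68
ee_pos: [622.1, -129.7, 252.5]
ee_rot: [0.001, 0.984, 0.179, 0.002]
force: [0.1, -1.0, -0.7]
finger_gap: 78.2
grasp_force: 0.0
```

>>> move_arm --pt "0 0 0 0.3 -1 0 80" --pt "0 0 0 0.3 -1 0 80" --pt "0 0 0 0.3 -1 0 80" --pt "0 0 0 0.3 -1 0 80" --pt "0 0 0 0.3 -1 0 80" --pt "0 0 0 0.3 -1 0 80" --pt "0 0 0 0.3 -1 0 80"

```text
clock: 44.27
ee_pos: [605.4, 81.9, 248.9]
ee_rot: [-0.0, 0.983, 0.182, -0.001]
force: [0.2, -0.7, 0.2]
finger_gap: 80.1
grasp_force: 0.0
```

>>> move_arm --pt "0 0 0 0 -0.9 0 80" --pt "0 0 0 0 -0.9 0 80" --pt "0 0 0 0 -0.9 0 80" --pt "0 0 0 0 -0.9 0 80" --pt "0 0 0 0 -0.9 0 80" --pt "0 0 0 0 -0.9 0 80" --pt "0 0 0 0 -0.9 0 80" --pt "0 0 0 0 -0.9 0 80"

```text
clock: 44.93
ee_pos: [544.0, 244.5, 249.3]
ee_rot: [0.001, 0.984, 0.178, -0.0]
force: [-0.0, -0.6, 0.0]
finger_gap: 80.2
grasp_force: 0.0
```

```bash
python3 - <<'E'
from h import *
print(env.observe()["ee_pos"])
I={n:eyes.snapshot(n) for n in C}
a=np.hstack([cv2.resize(I["side"][50:400,290:560],None,fx=1.5,fy=1.5),cv2.resize(I["top"][100:245,310:480],(400,525))[:525]])
cv2.imwrite("pics/end.png",a[:,:,::-1])
g={"red":(705,133),"blue":(563,135)}
for c in g: print(c,fit("side",I["side"],c,*g[c],TUM))
E
```

```text
[544.023937   244.49376262 249.2816233 ]
red (array([705.6, 132.5]), np.float64(0.063))
blue (array([563.9, 135.3]), np.float64(0.185))
```

View pics/end.png

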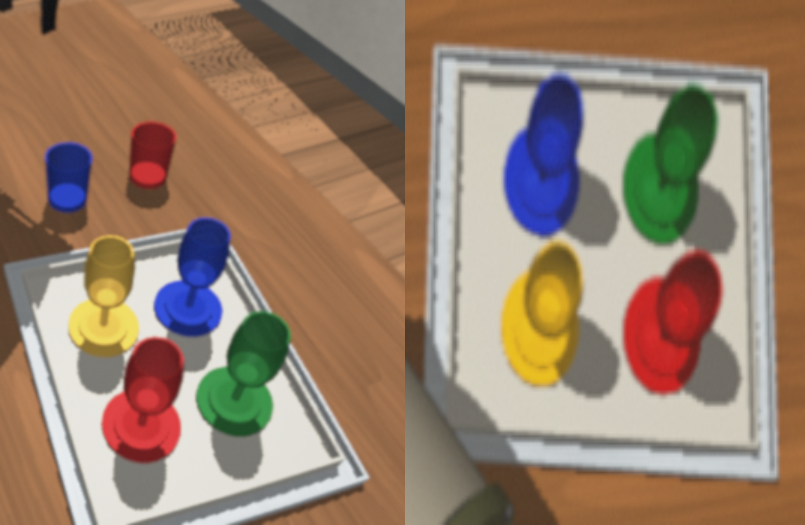

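Both views show all four tulips upright and centred on their own coasters: in the top half of the picture blue (543,180), green (662,187), yellow (541,325) and red (663,330). The tumblers are where they started. Handing in.

```bash
python3 -c "
from bench import env
print(env.finish_job())"
```

```text
the job is handed in; nothing more can be done
None
```

The job is handed in: all four tulip glasses stand upright on the coasters of their own colours, both tumblers are where they started, and it took about 45 s of the 134 s; the hand-in returned no verdict.

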